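# Set a bearing up under the dial gauge of a checking slide

## Robot

A 6-joint arm with a two-finger parallel gripper is mounted at the origin on the work surface. World frame = base frame: x ahead of the robot, y to its left, z up, the work surface at z = 0. Lengths are in m, angles in degrees, forces in N, time in s.
With the tool pointing down it reaches from about 0.3 to 0.875 m from the base axis. Payload 6.4 kg.
Tool frame: the origin (TCP) lies on the centre line of the jaws, within the pads' length; the fingertips stand 22 mm ahead of it and the grasp point (between the pads) lies 3 mm ahead of it; z points along the fingers, y is the line along which they close (so a half turn about z gives the same grasp; the last joint's range is limited). The gripper opens to 88 mm and grips with 3 to 60 N. Pads are 18 mm wide; open, the fingers measure 123 mm over their backs; the gripper's body (75 mm by 187 mm) begins 45 mm behind the grasp point.
Start: joints at [-78.856, 10.359, 92.074, -0, 77.567, -11.82], TCP at [0.224, -0.529, 0.261] pointing down, gripper open.
Joint ranges: [-171.53, 171.53], [-51.25, 118.39], [17.06, 147.69], [-65.23, 245.23], [0, 150.52], [-178.68, 178.68]. Speed limits (degrees/s): [147.25, 147.25, 172.46, 180, 180, 180].

## Interface

Orientations are given as a 3x3 rotation matrix whose columns are the frame's x, y, z axes.
In Python, from station import * gives the robot as it stands.
- The arm moves only by the tool play_rows, never from a script. Its argument "rows" is a list of rows, each an object with "linear": the shift along the tool's x, y, z in mm, a list of three; "delta_rot": the turn, a rotation vector about the tool's x, y, z in degrees, a list of three; "fingers": the closure, from -1 (fully open) to 1 (shut), so that 0 is half open. A call has 1 to 10 rows; each row shifts and turns the commanded pose from where the row before left it, along the tool's axes as they then stand; what a row does not reach is not made up. A row lasts 1/10 s, in which the tool goes at most 50 mm and 8.59 degrees, less where a joint would pass 70% of its speed; a pose out of reach is approached as far as the arm can. A call is refused whole if a number of a shift passes 50 or a number of a turn 8.59, either way. A call with a gripper value outside its range is refused whole. The fingers move at their own pace and stop on an object; the grip force is fixed at half the most. Time passes only in rows, so rows that do not move let the fingers close. It gives the time, the measured TCP pose, the force, the opening and the grip force at its end, in the units of the state.
- get_obs(): the state, without advancing time (a new reading comes with each control period).
- read_camera(name): name is "side" or "top"; returns the picture (420x560x3 uint8, red, green, blue); there is no depth.
- camera_params(name): a dict with "fov_y" (degrees; the focal length in pixels is half the picture's height over the tangent of half this angle, whatever the lens; pixels are square), "cx", "cy" (the principal point, pixels), "dist_coeffs" ([k1, k2, p1, p2, k3] as OpenCV has them; the pictures are not rectified), "R" (3x3) and "t" (3): a world point X has camera coordinates R X + t. Camera axes: x right, y down, z forward; pixel columns grow to the right and rows downward; lengths in m; the calibration is good to about 2 mm. A picture is of the moment at which its call begins. camera_params takes no time and is no camera call.
- close_job(): hands the job in; it is judged then, once.
Trained networks look in the newest picture that a camera, given by its name, has taken for a name from the list of things; names that differ only in an ending like _2 or _b are one class to them, and where a whole thing is asked for, a point or a joint stands for the part that bears it (a point fixed in the world has none). Each returns a list of dicts, best first, with "confidence" (0 to 1); they miss things now and then, are a little off and sometimes report something else, mostly with a low value. They report only what shows in the picture. A call takes as long as a camera call. They do not tell look-alikes from the thing itself.
- silhouettes(camera, thing): "region" (420x560 bool, what is visible of it) and "rect" ([centre column, centre row, width, height] in pixels, round what is visible of it).
- mark_of(camera, thing): "xy" ([column, row] in pixels: a listed point, or the origin of a listed thing).
The state is a dict: "clock": time; "q": joint angles; "joint_velocities": joint speeds; "effort": joint torques, N m; "position": TCP position; "eef_rot": TCP orientation; "wrist_force": force on the tool from outside, world axes, zero at the start; "torque": the same for the moment, N m; "width": opening from 0.0 (shut) to 1.0 (fully open); "gripper_force": force on a finger pad.
Only numpy, scipy, OpenCV 4.12 (cv2) and the standard library are available. Lean on these libraries where they do the work, as an engineer would, in place of code of your own. Each camera call takes 0.05 s, during which the arm holds its last target. There are 200 camera calls.

## Task

Lift the wheel bearing up and off its hook and stand it gently, not dropping it, in the V cradle of the checking slide's carriage while the carriage is still back at its starting end. Then take hold of the carriage's upright grip and slide it along the rail towards the dial gauge until you feel the spring ball drop into its notch, without jumping past the notch. Finish while still holding the grip there, bearing seated in the cradle, so that the gauge can be read; leave the other things on the bench alone.

Things in the scene. Friction and masses are not known exactly. Their poses are not given: they have to be found in the camera images.
- bearing: Steel ball-bearing ring with a dark seal, 55 mm outside diameter, 35 mm bore, 10 mm thick, about 80 g, loose. Origin at its centre; x is its own axis (through the bore). It starts hanging with its axis level on the hook's bar, which runs through the bore, the bar touching the top of the bore.
- hook_stand: Fixed stand: wooden foot 120 x 90 x 18 mm; at own x = +55 mm an 8 mm steel rod rises, turns level at 170 mm height (rod centre) and runs 100 mm in own -x to a short upturned tip. Nothing is higher than 183 mm. Origin on the bench under the bar, x from tip to upright, z up. The bearing hangs near own x = -20 mm, its centre about 157 mm above the bench.
- hook_tip (a point): Centre of the hook's upturned tip, 179 mm above the bench (the rod's round end reaches 183 mm; the bar behind it has its top at 174 mm). Axes as the stand. To come off, the bearing is raised about 18 mm, so that the tip lies in the middle of the bore, and moved in -x past the tip.
- rail: Fixed slide rail, aluminium and steel, 440 x 50 mm, 30 mm high, with 45 mm high dark end blocks. Origin on the bench under its middle; x is the travel direction (towards the dial gauge), z up, y the side on which the clamp with the gauge stands.
- carriage: Aluminium carriage, 135 x 54 mm, deck 51 mm above the bench, sliding along the rail's x (travel 260 mm; starts within 30 mm of its back end; about 1 N friction). Axes as the rail; origin at bench height on the rail's centre line. Own x = +40 mm: dark V cradle. Own x = -45 mm: black upright grip.
- cradle_seat (a point): The seated bearing's centre, 86.8 mm above the bench (moves with the carriage; axes as the rail). V with 30 degree slopes, 44 mm long in x, ends 68 mm high; slot 15 mm wide in y between walls 40 mm long, flared to 26 mm at 78 mm height. The bearing stands in it with its axis along the rail's y; fingers fit on its rim front and back (along the rail).
- grip (a point): A point on the carriage's grip, 78 mm above the bench. The grip is an upright block, 30 mm long along the rail, 14 mm across, from 55 to 91 mm above the bench; pinch it across the rail. It stands 85 mm behind the cradle.
- ball_point (a point): The spring ball (10 mm) in the carriage's flank, beside the cradle, at full extension; axes as the rail. The ball is fully in the notch when this point has the same rail x as notch.
- notch (a point): Middle of the detent notch beside the gauge; axes as the rail; 105 to 200 mm ahead of the ball's start. The ball rides up a ramp from 21 mm before it (push along the rail about 5 N), tops a ridge 7 mm before it and snaps in, no push left. Going on over the second ridge (7 mm past) takes about 10 N along the rail. With the grip let loose, the ball centres the carriage to 1 mm.
- clamp: Fixed dark block 50 mm long on the rail's +y side, 50 mm high, with a post and a 50 mm round dial gauge facing up, 112 mm high, its stem pointing across the rail at 105 mm height and ending 13 mm from the rail's centre line. Origin on the bench on the rail's centre line at the notch's x; axes as the rail.
- screwdriver: Loose screwdriver lying on the bench, a bystander.
- grease_jar: Loose jar, 60 mm across, 65 mm high, a bystander.
- wrench: Loose wrench lying on the bench, a bystander.
Things that resemble listed ones, but are neither listed nor needed, are in the scene too. Several things have the shape of the bearing; the one meant has the colours described above.

How it is judged:
By the outcome, as a careful person would: the job done as asked, in the order asked, and still so for the second after the job is handed in, while the arm keeps its last pose, push and grip.
It also fails if it takes over 64 s, if anything falls off the work surface, if the arm or the gripper's body presses on something with over 40 N, if the wrist force passes 120 N, or if a joint passes its speed limit or range.

## Working session

There is one attempt and no reset: what is moved stays moved. The work goes in short steps, Python scripts to look and compute and a tool call to move; the robot and the scene stay as the last step left them, time stands still between calls to the robot, and variables do not carry over. Pictures are saved under pics/ and viewed, at most 10 in all, crops included, and the job is handed in when it is done.

Besides the shell and the picture viewer there is one more tool, called after "Emit:" by a JSON object that holds its "name" and its "arguments", one argument or row to a line. play_rows: Moves the arm, as the interface text tells. Its arguments: {"type":"object","properties":{"rows":{"type":"array"}},"required":["rows"]}

```bash
mkdir -p pics; cat > h.py <<'E'
from station import *
import numpy as np, cv2
def cam(n):
    p=camera_params(n); f=210/np.tan(np.radians(p["fov_y"])/2)
    K=np.array([[f,0,p["cx"]],[0,f,p["cy"]],[0,0,1.]])
    return K,np.array(p["dist_coeffs"],float),np.array(p["R"],float),np.array(p["t"],float)
def ray(n,uv):
    K,d,R,t=cam(n); x=cv2.undistortPoints(np.array([[uv]],float),K,d)[0,0]
    return -R.T@t, R.T@np.array([x[0],x[1],1.])
def atz(n,uv,z):
    o,v=ray(n,uv); return o+v*(z-o[2])/v[2]
def proj(n,X):
    K,d,R,t=cam(n); return cv2.projectPoints(np.array(X,float).reshape(-1,1,3),cv2.Rodrigues(R)[0],t,K,d)[0][:,0]
def tri(a,b):
    (o1,v1),(o2,v2)=ray("side",a),ray("top",b)
    s=np.linalg.lstsq(np.c_[v1,-v2],o2-o1,rcond=None)[0]
    p,q=o1+s[0]*v1,o2+s[1]*v2
    return (p+q)/2,np.linalg.norm(p-q)
def save(n,name,box=None,sc=1):
    im=read_camera(n)[:,:,::-1]
    if box: im=im[box[1]:box[3],box[0]:box[2]]
    cv2.imwrite("pics/"+name,cv2.resize(im,None,fx=sc,fy=sc,interpolation=cv2.INTER_CUBIC))
E
python3 - <<'E'
from h import *
np.set_printoptions(precision=4,suppress=True)
for n in("side","top"):
    save(n,n+"0.png")
    K,d,R,t=cam(n); print(n,-R.T@t,K[0,0])
    for th in("bearing","hook_tip","hook_stand","cradle_seat","grip","ball_point","notch","carriage","rail","clamp"):
        print(th,[(np.round(m["xy"],1),round(m["confidence"],2)) for m in mark_of(n,th)[:4]])
E
```

```text
side [-0.0897  0.9511  1.1048] 518.9630750651728
bearing [(array([258.5, 345.8]), 0.72), (array([205.7, 283.9]), 0.5)]
hook_tip [(array([217.6, 278.4]), 0.64)]
hook_stand [(array([206.4, 321.8]), 0.56)]
cradle_seat [(array([276.3, 239.9]), 0.58)]
grip [(array([261.8, 262.7]), 0.72)]
ball_point [(array([268.4, 250.5]), 0.75)]
notch [(array([299.3, 220.7]), 0.88)]
carriage [(array([271.1, 273.9]), 0.64)]
rail [(array([293.5, 247.5]), 0.95)]
clamp [(array([306.2, 228.4]), 0.86), (array([203.5, 250.3]), 0.68)]
top [ 0.4253 -0.0018  1.429 ] 508.04455575960816
bearing [(array([142.3, 211.5]), 0.62), (array([148.5, 267.1]), 0.46)]
hook_tip [(array([144.9, 225.2]), 0.64), (array([230.8, 147.8]), 0.47)]
hook_stand [(array([155.2, 207.6]), 0.92)]
cradle_seat [(array([252.6, 224. ]), 0.95), (array([229.7, 147.5]), 0.32)]
grip [(array([219.6, 219.8]), 0.69)]
ball_point [(array([250.4, 210.8]), 0.67)]
notch [(array([413.7, 288.4]), 0.58)]
carriage [(array([239., 226.]), 0.61)]
rail [(array([288.5, 222.3]), 0.77), (array([220.2, 222.1]), 0.18)]
clamp [(array([313.2, 226.2]), 0.95)]
```

View pics/side0.png

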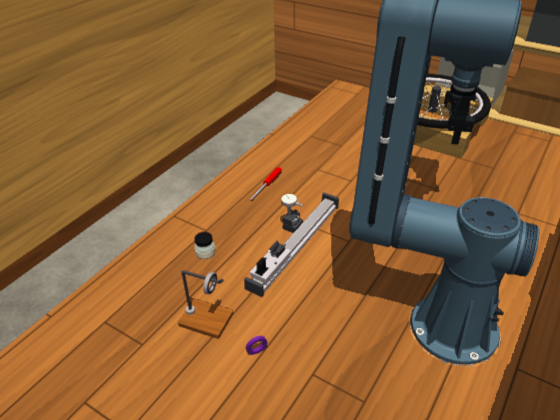

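View pics/top0.png

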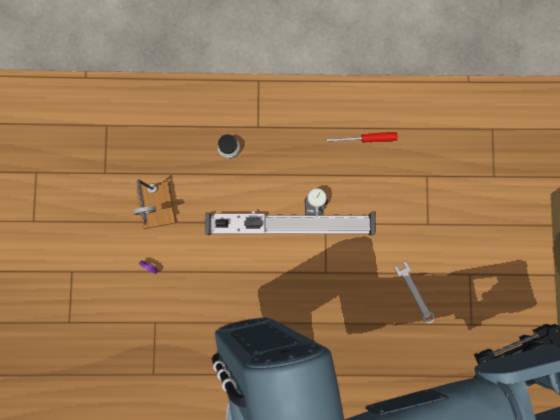

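The ring candidates are the steel ring on the hook (side 210,283; top 145,210) and the purple ring lying on the bench (side 257,345; top 149,267). I choose the steel one with the dark seal, and check it in one close crop of each view.

```bash
python3 - <<'E'
from h import *
np.set_printoptions(precision=4,suppress=True)
a=read_camera("side")[255:345,165:275,::-1]; b=read_camera("top")[165:255,120:280,::-1]
A=cv2.resize(a,None,fx=5,fy=5,interpolation=cv2.INTER_CUBIC)
cv2.imwrite("pics/c_side.png",A)
cv2.imwrite("pics/c_top.png",cv2.resize(b,None,fx=5,fy=5,interpolation=cv2.INTER_CUBIC))
print("bearing z.157",atz("top",(142.3,211.5),.157),atz("side",(205.7,283.9),.157))
print("tip",atz("top",(144.9,225.2),.179),atz("side",(217.6,278.4),.179))
print("stand",atz("top",(155.2,207.6),0),atz("side",(206.4,321.8),0))
for n,z,s,t in(("seat",.0868,(276.3,239.9),(252.6,224)),("grip",.078,(261.8,262.7),(219.6,219.8)),("rail",0,(293.5,247.5),(288.5,222.3)),("clamp",0,(306.2,228.4),(313.2,226.2))):
    print(n,atz("side",s,z),atz("top",t,z))
for c in("side","top"):
  for th in("bearing","carriage","rail","hook_stand"):
    for m in silhouettes(c,th)[:2]: print(c,th,np.round(m["rect"],1),round(m["confidence"],2), cv2.minAreaRect(np.argwhere(m["region"])[:,::-1].astype(np.float32)))
E
```

```text
bearing z.157 [0.5365 0.3185 0.157 ] [0.5447 0.3242 0.157 ]
tip [0.501  0.3055 0.179 ] [0.5167 0.3095 0.179 ]
stand [0.5615 0.3225 0.    ] [0.5627 0.3257 0.    ]
seat [0.5252 0.037  0.0868] [0.5119 0.0456 0.0868]
grip [0.5145 0.1282 0.078 ] [0.5229 0.1337 0.078 ]
rail [ 0.5138 -0.0397  0.    ] [ 0.5231 -0.0524  0.    ]
clamp [ 0.5251 -0.1367  0.    ] [ 0.5126 -0.1221  0.    ]
side bearing [258.  343.9  23.   20.5] 0.78 ((255.75003051757812, 344.2500305175781), (15.55634880065918, 21.92030906677246), 45.0)
side bearing [207.4 284.   13.7  22.8] 0.59 ((209.36997985839844, 282.40997314453125), (11.879395484924316, 21.920310974121094), 8.130102157592773)
side carriage [272.2 262.6  40.1  44.7] 0.8 ((270.0176086425781, 262.22943115234375), (20.06606674194336, 44.36227798461914), 40.601295471191406)
side rail [290.6 244.6  96.7 105.5] 0.79 ((290.4495849609375, 242.10655212402344), (25.425796508789062, 129.26531982421875), 40.38364791870117)
side hook_stand [207.9 305.7  56.   65.8] 0.59 ((203.43296813964844, 304.6980895996094), (58.96544647216797, 56.85207748413086), 15.124006271362305)
top bearing [147.6 265.8  18.5  17.1] 0.6 ((147.8000030517578, 266.4000244140625), (19.677398681640625, 6.260990142822266), 26.56505012512207)
top bearing [143.6 213.5  26.9  12. ] 0.42 ((143.92642211914062, 209.6075439453125), (7.678689002990723, 24.326086044311523), 79.3803482055664)
top carriage [240.  223.4  51.2  19.2] 0.79 ((239.5, 222.0), (22.0, 51.0), 90.0)
top rail [289.2 223.2 169.6  26.3] 0.82 ((288.9975280761719, 223.18653869628906), (22.959592819213867, 170.11367797851562), 89.54528045654297)
top hook_stand [158.  205.8  42.4  51.5] 0.61 ((155.1232147216797, 201.46400451660156), (49.80790328979492, 34.42605209350586), 80.83765411376953)
```

View pics/c_side.png

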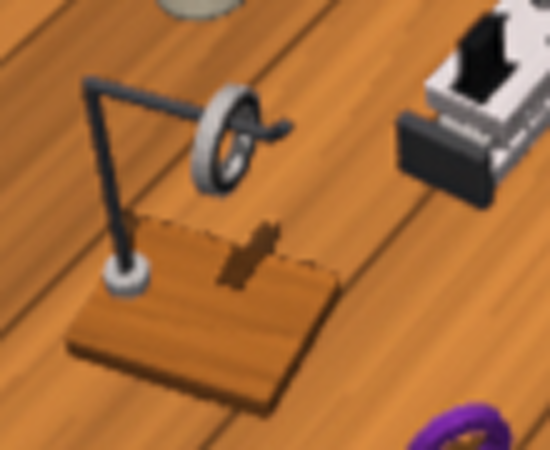

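View pics/c_top.png

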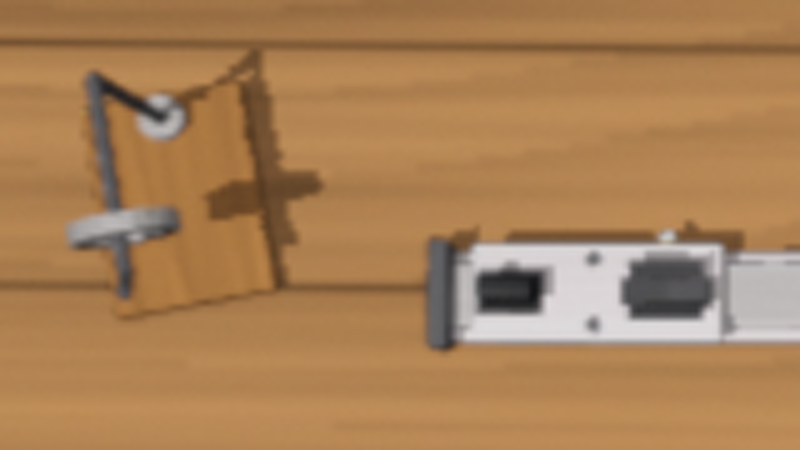

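The crops confirm it: the hook ring is bright steel (side centre 210.3,283; top 144.5,210.4), with the tip at side (221.8,280.6) and top (144.7,223.3). The other ring is purple. The grip's top is at about top (222,223) and the cradle at about top (253.3,222.5).

```bash
python3 - <<'E'
from h import *
np.set_printoptions(precision=4,suppress=True)
print("bearing",tri((210.3,282.9),(144.5,210.3)))
print("tip",tri((221.6,280.4),(144.7,223.2)), atz("top",(144.7,223.2),.181))
print("rod corner",tri((183,272),(138.9,181)),atz("top",(138.9,181),.17), "up base",atz("top",(152,188),.02),atz("side",(190.2,309.5),.02))
print("side bearing@157",atz("side",(210.3,282.9),.157),"top",atz("top",(144.5,210.3),.157))
# ring edges in top
e=[atz("top",p,.157)[:2] for p in((133.5,212),(155.4,208.6))]; print("ring edges",e)
# carriage deck corners z=.051 from top crop (full px = 120+c/5-.4,165+c/5-.4)
f=lambda x,y:(120+x/5-.4,165+y/5-.4)
for n,p,z in(("deck backleft",(458,243),.051),("deck frontleft",(724,243),.051),("deck backR",(458,343),.051),("deck frontR",(724,343),.051),("cradle mid",(668,288),.068),("endblk",(442,238),.045),("endblk",(442,348),.045),("ball",(668,235),.045)):
    print(n,atz("top",f(*p),z))
im=cv2.cvtColor(read_camera("top"),cv2.COLOR_RGB2GRAY)
print(im[200:246,300].tolist()); print(im[200:246,355].tolist()); print(im[200:246,275].tolist())
print(im[222,360:385].tolist(), im[222,200:300].tolist())
print(get_obs()["eef_rot"],get_obs()["position"])
E
```

```text
bearing (array([0.5395, 0.3137, 0.1539]), np.float64(0.0007568628898583787))
tip (array([0.5063, 0.3072, 0.1755]), np.float64(0.0004890840446394961)) [0.5058 0.3057 0.181 ]
rod corner (array([0.6125, 0.3278, 0.165 ]), np.float64(0.0009229751531086178)) [0.6114 0.3262 0.17  ] up base [0.6143 0.3285 0.02  ] [0.6139 0.3276 0.02  ]
side bearing@157 [0.5372 0.3156 0.157 ] top [0.5396 0.3132 0.157 ]
ring edges [array([0.5351, 0.3402]), array([0.5441, 0.2863])]
deck backleft [0.5427 0.1595 0.051 ]
deck frontleft [0.5438 0.0151 0.051 ]
deck backR [0.4884 0.1584 0.051 ]
deck frontR [0.4895 0.0146 0.051 ]
cradle mid [0.5179 0.0447 0.068 ]
endblk [0.5458 0.169  0.045 ]
endblk [0.4859 0.1677 0.045 ]
ball [0.5485 0.0458 0.045 ]
[144, 143, 140, 136, 135, 137, 138, 139, 140, 141, 140, 139, 139, 138, 138, 146, 197, 166, 188, 190, 189, 189, 188, 187, 187, 188, 190, 188, 190, 196, 186, 209, 211, 154, 139, 143, 140, 136, 134, 135, 136, 139, 143, 144, 145, 146]
[135, 135, 136, 140, 142, 144, 144, 144, 145, 144, 143, 141, 141, 139, 136, 136, 195, 173, 188, 188, 187, 187, 186, 187, 187, 185, 183, 184, 186
[... 297 characters left out ...]
3, 143, 144]
[187, 186, 187, 186, 187, 186, 187, 186, 183, 152, 76, 89, 98, 95, 90, 96, 135, 140, 140, 140, 140, 140, 140, 140, 141] [97, 98, 96, 94, 90, 85, 97, 98, 92, 72, 89, 144, 183, 186, 171, 103, 64, 58, 57, 55, 57, 55, 54, 53, 52, 45, 22, 33, 86, 141, 172, 212, 215, 215, 216, 215, 216, 216, 216, 216, 216, 216, 216, 202, 128, 82, 80, 80, 80, 79, 80, 79, 80, 83, 87, 87, 88, 86, 87, 86, 83, 79, 105, 144, 143, 146, 182, 186, 186, 186, 186, 186, 186, 187, 186, 186, 187, 187, 187, 187, 187, 187, 187, 187, 187, 187, 187, 186, 187, 188, 188, 188, 188, 188, 188, 188, 188, 188, 189, 188]
[[ 0.9208  0.3901  0.    ]
 [ 0.3901 -0.9208  0.    ]
 [ 0.     -0.     -1.    ]] [ 0.2244 -0.5294  0.2607]
```

Emit:
{"name": "play_rows", "arguments": {
  "rows": [
    {"linear": [31, -32.7, 0], "delta_rot": [0, 0, 0], "fingers": -1},
    {"linear": [31, -32.7, 0], "delta_rot": [0, 0, 0], "fingers": -1},
    {"linear": [31, -32.7, 0], "delta_rot": [0, 0, 0], "fingers": -1},
    {"linear": [31, -32.7, 0], "delta_rot": [0, 0, 0], "fingers": -1},
    {"linear": [31, -32.7, 0], "delta_rot": [0, 0, 0], "fingers": -1},
    {"linear": [31, -32.7, 0], "delta_rot": [0, 0, 0], "fingers": -1},
    {"linear": [31, -32.7, 0], "delta_rot": [0, 0, 0], "fingers": -1},
    {"linear": [31, -32.7, 0], "delta_rot": [0, 0, 0], "fingers": -1},
    {"linear": [31, -32.7, 0], "delta_rot": [0, 0, 0], "fingers": -1},
    {"linear": [31, -32.7, 0], "delta_rot": [0, 0, 0], "fingers": -1}
  ]
}}

```text
clock: 2.65
position: [0.3826, -0.1057, 0.2611]
eef_rot: [[0.921, 0.39, 0.001], [0.39, -0.921, -0.001], [0.001, 0.001, -1.0]]
wrist_force: [1.6, -0.7, 0.2]
width: 0.999
gripper_force: 0.0
```

Emit:
{"name": "play_rows", "arguments": {
  "rows": [
    {"linear": [31, -32.7, 0], "delta_rot": [0, 0, 0], "fingers": -1},
    {"linear": [31, -32.7, 0], "delta_rot": [0, 0, 0], "fingers": -1},
    {"linear": [31, -32.7, 0], "delta_rot": [0, 0, 0], "fingers": -1},
    {"linear": [31, -32.7, 0], "delta_rot": [0, 0, 0], "fingers": -1},
    {"linear": [31, -32.7, 0], "delta_rot": [0, 0, 0], "fingers": -1},
    {"linear": [31, -32.7, 0], "delta_rot": [0, 0, 0], "fingers": -1},
    {"linear": [31, -32.7, 0], "delta_rot": [0, 0, 0], "fingers": -1},
    {"linear": [31, -32.7, 0], "delta_rot": [0, 0, 0], "fingers": -1},
    {"linear": [0, 0, 0], "delta_rot": [0, 0, 6.2], "fingers": -1},
    {"linear": [0, 0, 0], "delta_rot": [0, 0, 6.3], "fingers": -1}
  ]
}}

```text
clock: 3.65
position: [0.5084, 0.2318, 0.2602]
eef_rot: [[0.984, 0.18, -0.001], [0.18, -0.984, -0.0], [-0.001, 0.0, -1.0]]
wrist_force: [-0.5, -0.3, 0.6]
width: 1.001
gripper_force: 0.0
```

Emit:
{"name": "play_rows", "arguments": {
  "rows": [
    {"linear": [22, -38, 0], "delta_rot": [0, 0, 0], "fingers": -1},
    {"linear": [22, -38, 0], "delta_rot": [0, 0, 0], "fingers": -1},
    {"linear": [0, 0, 40], "delta_rot": [0, 0, 0], "fingers": -1},
    {"linear": [0, 0, 0], "delta_rot": [0, 0, 0], "fingers": -1}
  ]
}}

```text
clock: 4.05
position: [0.535, 0.3128, 0.2153]
eef_rot: [[0.983, 0.183, -0.009], [0.183, -0.983, -0.003], [-0.009, 0.002, -1.0]]
wrist_force: [-0.7, -0.8, -0.9]
width: 1.0
gripper_force: 0.0
```

```bash
python3 - <<'E'
from h import *
np.set_printoptions(precision=4,suppress=True)
a=read_camera("side")[235:315,165:265,::-1]; b=read_camera("top")[165:265,80:220,::-1]
o=get_obs(); P=np.array(o["position"]);R=np.array(o["eef_rot"])
print(P)
tips=[P+R@[0,s*.044,.022] for s in(-1,1)]
print(proj("side",tips),proj("top",tips))
A=cv2.resize(a,(500,400),interpolation=cv2.INTER_CUBIC)
for p in proj("side",tips): cv2.circle(A,(int((p[0]-165+.5)*5),int((p[1]-235+.5)*5)),3,(0,255,0),1)
cv2.imwrite("pics/d.png",A)
E
```

```text
[0.537  0.3125 0.2198]
[[200.6597 283.2141]
 [217.8481 258.5156]] [[122.385  212.9989]
 [158.7635 206.6997]]
```

View pics/d.png

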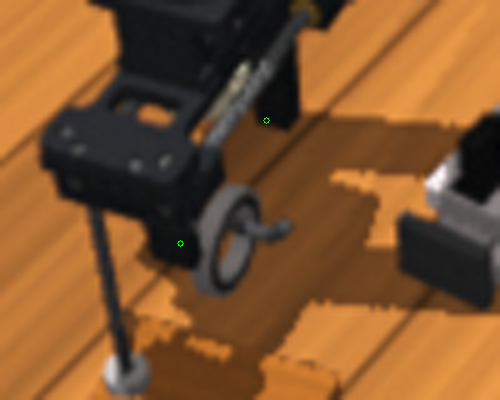

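The fingers hang on both sides of the ring: near finger tip at crop (175,262), far one at (285,128), with the ring between them at (228,240). I shift about 3 mm in x and descend.

Emit:
{"name": "play_rows", "arguments": {
  "rows": [
    {"linear": [3, -2, 0], "delta_rot": [0, 0, 0], "fingers": -1},
    {"linear": [0, 0, 15], "delta_rot": [0, 0, 0], "fingers": -1},
    {"linear": [0, 0, 15], "delta_rot": [0, 0, 0], "fingers": -1},
    {"linear": [0, 0, 15], "delta_rot": [0, 0, 0], "fingers": -1},
    {"linear": [0, 0, 15], "delta_rot": [0, 0, 0], "fingers": -1},
    {"linear": [0, 0, 0], "delta_rot": [0, 0, 0], "fingers": -1}
  ]
}}

```text
clock: 4.75
position: [0.5386, 0.3147, 0.157]
eef_rot: [[0.983, 0.181, -0.006], [0.181, -0.983, -0.002], [-0.006, 0.001, -1.0]]
wrist_force: [0.1, -0.2, -0.3]
width: 1.0
gripper_force: 0.0
```

```bash
python3 - <<'E'
from h import *
o=get_obs(); P=np.array(o["position"]);R=np.array(o["eef_rot"]); print(P,o["wrist_force"])
a=read_camera("side")[235:325,165:275,::-1]
A=cv2.resize(a,(550,450),interpolation=cv2.INTER_CUBIC)
for X in(P+R@[0,0,.003],P+R@[0,.044,.022],P+R@[0,-.044,.022]):
    p=proj("side",X)[0]; cv2.circle(A,(int((p[0]-164.5)*5),int((p[1]-234.5)*5)),3,(0,255,0),1)
cv2.imwrite("pics/e.png",A)
E
```

```text
[0.53859555 0.31465196 0.15702362] [ 0.10103786 -0.15139472 -0.29882955]
```

View pics/e.png

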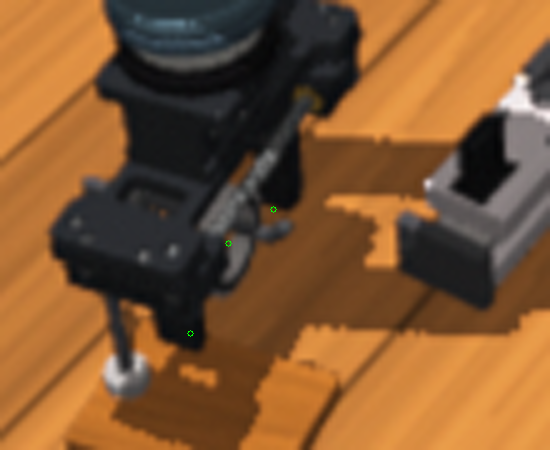

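The ring's centre (crop 227,240) coincides with the projected grasp point (228,243), and the fingers match their prediction. I close.

Emit:
{"name": "play_rows", "arguments": {
  "rows": [
    {"linear": [0, 0, 0], "delta_rot": [0, 0, 0], "fingers": 1},
    {"linear": [0, 0, 0], "delta_rot": [0, 0, 0], "fingers": 1},
    {"linear": [0, 0, 0], "delta_rot": [0, 0, 0], "fingers": 1},
    {"linear": [0, 0, 0], "delta_rot": [0, 0, 0], "fingers": 1},
    {"linear": [0, 0, 0], "delta_rot": [0, 0, 0], "fingers": 1},
    {"linear": [0, 0, 0], "delta_rot": [0, 0, 0], "fingers": 1}
  ]
}}

```text
clock: 5.4
position: [0.5408, 0.3156, 0.1612]
eef_rot: [[0.983, 0.182, 0.001], [0.182, -0.983, 0.0], [0.001, -0.0, -1.0]]
wrist_force: [0.2, 0.2, 1.9]
width: 0.614
gripper_force: 30.0
```

Emit:
{"name": "play_rows", "arguments": {
  "rows": [
    {"linear": [0, 0, -6], "delta_rot": [0, 0, 0], "fingers": 1},
    {"linear": [0, 0, -6], "delta_rot": [0, 0, 0], "fingers": 1},
    {"linear": [0, 0, -6], "delta_rot": [0, 0, 0], "fingers": 1},
    {"linear": [0, 0, 0], "delta_rot": [0, 0, 0], "fingers": 1},
    {"linear": [0, 0, 0], "delta_rot": [0, 0, 0], "fingers": 1}
  ]
}}

```text
clock: 5.9
position: [0.5407, 0.3155, 0.179]
eef_rot: [[0.983, 0.182, 0.001], [0.182, -0.983, 0.0], [0.001, -0.0, -1.0]]
wrist_force: [-1.2, 0.3, -0.8]
width: 0.615
gripper_force: 30.0
```

Emit:
{"name": "play_rows", "arguments": {
  "rows": [
    {"linear": [-8, 0, 0], "delta_rot": [0, 0, 0], "fingers": 1},
    {"linear": [-8, 0, 0], "delta_rot": [0, 0, 0], "fingers": 1},
    {"linear": [-8, 0, 0], "delta_rot": [0, 0, 0], "fingers": 1}
  ]
}}

```text
clock: 6.2
position: [0.5158, 0.3109, 0.1783]
eef_rot: [[0.983, 0.182, -0.001], [0.182, -0.983, -0.0], [-0.001, 0.0, -1.0]]
wrist_force: [-0.5, 0.5, -1.4]
width: 0.62
gripper_force: 30.0
```

Emit:
{"name": "play_rows", "arguments": {
  "rows": [
    {"linear": [-8, 0, 0], "delta_rot": [0, 0, 0], "fingers": 1},
    {"linear": [-8, 0, 0], "delta_rot": [0, 0, 0], "fingers": 1},
    {"linear": [-10, 0, 0], "delta_rot": [0, 0, 0], "fingers": 1},
    {"linear": [-20, 0, 0], "delta_rot": [0, 0, 0], "fingers": 1},
    {"linear": [0, 0, 0], "delta_rot": [0, 0, 0], "fingers": 1},
    {"linear": [0, 0, 0], "delta_rot": [0, 0, 0], "fingers": 1}
  ]
}}

```text
clock: 6.8
position: [0.4717, 0.3029, 0.1791]
eef_rot: [[0.983, 0.182, 0.001], [0.182, -0.983, 0.0], [0.001, -0.0, -1.0]]
wrist_force: [0.8, -0.6, -0.1]
width: 0.613
gripper_force: 30.0
```

Emit:
{"name": "play_rows", "arguments": {
  "rows": [
    {"linear": [0, 0, 0], "delta_rot": [0, 0, 5.2], "fingers": 1},
    {"linear": [0, 0, 0], "delta_rot": [0, 0, 5.3], "fingers": 1},
    {"linear": [7.5, 40, 0], "delta_rot": [0, 0, 0], "fingers": 1},
    {"linear": [7.5, 43, 0], "delta_rot": [0, 0, 0], "fingers": 1},
    {"linear": [7.5, 43, 0], "delta_rot": [0, 0, 0], "fingers": 1},
    {"linear": [7.5, 43, 0], "delta_rot": [0, 0, 0], "fingers": 1},
    {"linear": [7.5, 43, 0], "delta_rot": [0, 0, 0], "fingers": 1},
    {"linear": [7.5, 43, 0], "delta_rot": [0, 0, 0], "fingers": 1},
    {"linear": [0, 0, 0], "delta_rot": [0, 0, 0], "fingers": 1},
    {"linear": [0, 0, 0], "delta_rot": [0, 0, 0], "fingers": 1}
  ]
}}

```text
clock: 7.8
position: [0.5173, 0.0465, 0.1789]
eef_rot: [[1.0, -0.004, 0.001], [-0.004, -1.0, 0.0], [0.001, -0.0, -1.0]]
wrist_force: [-0.1, -0.1, -0.9]
width: 0.614
gripper_force: 30.0
```

```bash
python3 - <<'E'
from h import *
np.set_printoptions(precision=4,suppress=True)
o=get_obs(); P=np.array(o["position"]);R=np.array(o["eef_rot"]); print(P,R[:,1],o["wrist_force"])
a=read_camera("side")[205:305,235:315,::-1]
A=cv2.resize(a,None,fx=6,fy=6,interpolation=cv2.INTER_CUBIC)
C=np.array([.5165,.045,0])
pts=[(P+R@[0,0,.003],(0,255,0)),(C+[0,0,.0868],(0,0,255))]+[(C+[sx*.013,sy*.020,.078],(255,0,0)) for sx in(-1,1) for sy in(-1,1)]+[(C+[sx*.027,-.0275+sy,.051],(0,255,255)) for sx in(-1,1) for sy in (0,.135)]+[(C+[sx*.007,.085+sy*.015,.091],(255,0,255)) for sx in(-1,1) for sy in(-1,1)]
for X,c in pts:
    p=proj("side",X)[0]; cv2.circle(A,(int((p[0]-234.5)*6),int((p[1]-204.5)*6)),3,c,1)
cv2.imwrite("pics/f.png",A)
E
```

```text
[0.5173 0.0465 0.1789] [-0.0036 -1.     -0.0002] [-0.1047 -0.1044 -0.9374]
```

View pics/f.png

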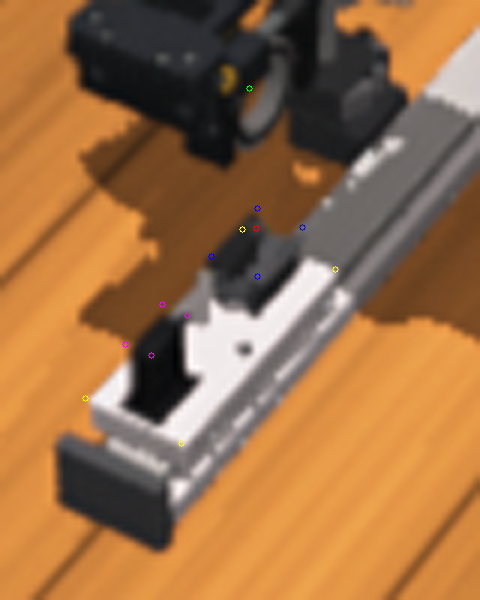

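```bash
python3 - <<'E'
from h import *
np.set_printoptions(precision=4,suppress=True)
T=lambda u,v,z:atz("top",(u,v),z)[:2]
print("rail edges",T(290,215.4,.03),T(290,233,.03))
print("grip back top",T(214.8,222,.091),"front base",T(228.4,222,.055))
print("cradle back .078/.068",T(243.6,222,.078),T(243.6,222,.068),"front base .051",T(261.8,222,.051), T(261.8,222,.068))
print("deck back",T(211,222,.051),"deck front",T(265.7,222,.051),"endblock",T(205,222,.045),T(376,222,.045))
im=cv2.cvtColor(read_camera("top"),cv2.COLOR_RGB2GRAY)
for c in(234,238,264): print(c,im[205:242,c].tolist())
for m in silhouettes("top","bearing"): print(m["rect"],m["confidence"])
o=get_obs();print(proj("top",np.array(o["position"])-[0,0,.003]))
E
```

```text
rail edges [ 0.5401 -0.0554] [ 0.4915 -0.0556]
grip back top [0.5161 0.1449] front base [0.5188 0.1122]
cradle back .078/.068 [0.5176 0.0699] [0.5182 0.0704] front base .051 [0.5198 0.022 ] [0.5186 0.0217]
deck back [0.5187 0.1596] deck front [0.5199 0.0114] endblock [0.519  0.1765] [ 0.5228 -0.2899]
234 [145, 147, 148, 149, 146, 144, 140, 136, 131, 128, 126, 123, 121, 119, 118, 115, 113, 111, 107, 104, 99, 96, 87, 78, 72, 60, 87, 166, 133, 134, 141, 142, 140, 135, 133, 136, 139]
238 [142, 146, 148, 149, 147, 145, 141, 138, 134, 130, 127, 124, 122, 121, 119, 118, 115, 112, 110, 107, 102, 98, 91, 83, 69, 94, 180, 206, 159, 138, 141, 143, 139, 136, 134, 136, 139]
264 [128, 132, 135, 139, 143, 146, 147, 145, 143, 139, 134, 130, 127, 121, 113, 109, 103, 99, 94, 93, 83, 81, 82, 85, 77, 78, 89, 95, 101, 115, 120, 121, 118, 117, 117, 117, 116]
[[250.1295 219.7603]]
```

The side view shows the carriage matching my estimate (cradle near crop 255,255), with the ring held above it at (262,97). I lower to just over the walls and look again.

Emit:
{"name": "play_rows", "arguments": {
  "rows": [
    {"linear": [-1, 1.5, 15], "delta_rot": [0, 0, -0.2], "fingers": 1},
    {"linear": [0, 0, 20], "delta_rot": [0, 0, 0], "fingers": 1},
    {"linear": [0, 0, 18], "delta_rot": [0, 0, 0], "fingers": 1},
    {"linear": [0, 0, 11], "delta_rot": [0, 0, 0], "fingers": 1},
    {"linear": [0, 0, 0], "delta_rot": [0, 0, 0], "fingers": 1},
    {"linear": [0, 0, 0], "delta_rot": [0, 0, 0], "fingers": 1},
    {"linear": [0, 0, 0], "delta_rot": [0, 0, 0], "fingers": 1}
  ]
}}

```text
clock: 8.65
position: [0.5163, 0.0464, 0.1157]
eef_rot: [[1.0, 0.003, 0.002], [0.003, -1.0, -0.0], [0.002, 0.0, -1.0]]
wrist_force: [-0.1, -0.0, -0.8]
width: 0.612
gripper_force: 30.0
```

```bash
python3 - <<'E'
from h import *
np.set_printoptions(precision=4,suppress=True)
o=get_obs(); P=np.array(o["position"]);R=np.array(o["eef_rot"]); print(P,R[:,1],o["wrist_force"])
a=read_camera("side")[205:265,240:310,::-1]
S=11
A=cv2.resize(a,None,fx=S,fy=S,interpolation=cv2.INTER_CUBIC)
B=A.copy()
th=np.linspace(0,2*np.pi,120)
def draw(X,c):
    q=(proj("side",X)-[239.5,204.5])*S
    cv2.polylines(B,[q.astype(np.int32)],True,c,1)
G=P+R@[0,0,.004]
for dx,c in((-.005,(0,255,0)),(.005,(0,0,255))):
    draw([G+[dx,.0275*np.cos(t),.0275*np.sin(t)] for t in th],c)
C=np.array([.516,.045,0])
for s in(-1,1):
    draw([C+[s*.013,.02,.078],C+[s*.013,-.02,.078]],(255,255,0))
    draw([C+[s*.0075,.02,.07],C+[s*.0075,-.02,.07]],(255,0,255))
cv2.imwrite("pics/g.png",cv2.resize(np.hstack([A[:,:],B]),(800,343)) if 0 else cv2.resize(B,(770,660))[:600])
cv2.imwrite("pics/g0.png",A[:600])
E
```

```text
[0.5163 0.0464 0.1157] [ 0.0034 -1.      0.0003] [-0.1014 -0.0177 -0.8113]
```

View pics/g.png

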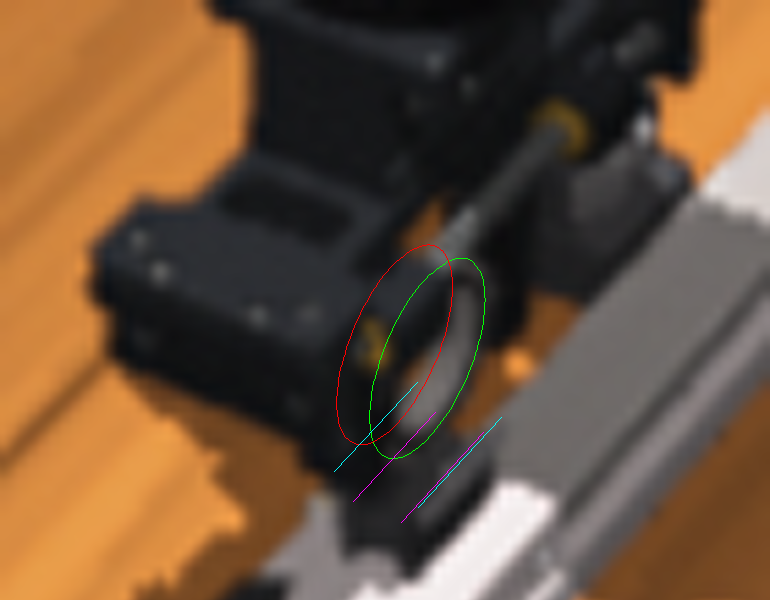

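The ring's near face lies on the green outline (right edge at about 482,310) and the cradle lies directly under it (right wall about 420,500 to 500,430). The alignment is good, so I lower slowly.

Emit:
{"name": "play_rows", "arguments": {
  "rows": [
    {"linear": [0, 1, 6], "delta_rot": [0, 0, 0], "fingers": 1},
    {"linear": [0, 0, 5], "delta_rot": [0, 0, 0], "fingers": 1},
    {"linear": [0, 0, 0], "delta_rot": [0, 0, 0], "fingers": 1},
    {"linear": [0, 0, 0], "delta_rot": [0, 0, 0], "fingers": 1}
  ]
}}

```text
clock: 9.1
position: [0.5153, 0.0452, 0.1034]
eef_rot: [[1.0, 0.003, -0.001], [0.003, -1.0, 0.0], [-0.001, -0.0, -1.0]]
wrist_force: [1.0, 0.3, -0.3]
width: 0.613
gripper_force: 30.0
```

Emit:
{"name": "play_rows", "arguments": {
  "rows": [
    {"linear": [0, 0, 4], "delta_rot": [0, 0, 0], "fingers": 1},
    {"linear": [0, 0, 3], "delta_rot": [0, 0, 0], "fingers": 1},
    {"linear": [0, 0, 0], "delta_rot": [0, 0, 0], "fingers": 1},
    {"linear": [0, 0, 0], "delta_rot": [0, 0, 0], "fingers": 1}
  ]
}}

```text
clock: 9.5
position: [0.5155, 0.0452, 0.0966]
eef_rot: [[1.0, 0.003, -0.0], [0.003, -1.0, 0.0], [-0.0, -0.0, -1.0]]
wrist_force: [0.4, 0.0, -0.3]
width: 0.612
gripper_force: 30.0
```

Emit:
{"name": "play_rows", "arguments": {
  "rows": [
    {"linear": [0, 0, 2], "delta_rot": [0, 0, 0], "fingers": 1},
    {"linear": [0, 0, 1], "delta_rot": [0, 0, 0], "fingers": 1},
    {"linear": [0, 0, 0], "delta_rot": [0, 0, 0], "fingers": 1}
  ]
}}

```text
clock: 9.8
position: [0.5154, 0.0453, 0.0935]
eef_rot: [[1.0, 0.003, -0.0], [0.003, -1.0, 0.0], [-0.0, -0.0, -1.0]]
wrist_force: [-0.7, -0.5, -0.7]
width: 0.612
gripper_force: 30.0
```

Emit:
{"name": "play_rows", "arguments": {
  "rows": [
    {"linear": [0, 0, 1], "delta_rot": [0, 0, 0], "fingers": 1},
    {"linear": [0, 0, 1], "delta_rot": [0, 0, 0], "fingers": 1},
    {"linear": [0, 0, 0], "delta_rot": [0, 0, 0], "fingers": 1}
  ]
}}

```text
clock: 10.1
position: [0.5163, 0.0452, 0.093]
eef_rot: [[1.0, 0.003, 0.001], [0.003, -1.0, -0.0], [0.001, 0.0, -1.0]]
wrist_force: [-4.0, 1.5, 9.9]
width: 0.615
gripper_force: 30.0
```

Emit:
{"name": "play_rows", "arguments": {
  "rows": [
    {"linear": [-0.7, -1, 0], "delta_rot": [0, 0, 0], "fingers": 1},
    {"linear": [0, 0, 0], "delta_rot": [0, 0, 0], "fingers": 1},
    {"linear": [0, 0, 0], "delta_rot": [0, 0, 0], "fingers": 1}
  ]
}}

```text
clock: 10.4
position: [0.5157, 0.0462, 0.0926]
eef_rot: [[1.0, 0.003, 0.002], [0.003, -1.0, -0.0], [0.002, 0.0, -1.0]]
wrist_force: [0.6, 0.7, 6.4]
width: 0.613
gripper_force: 30.0
```

Emit:
{"name": "play_rows", "arguments": {
  "rows": [
    {"linear": [0, -1, 0], "delta_rot": [0, 0, 0], "fingers": 1},
    {"linear": [0, 0, 0], "delta_rot": [0, 0, 0], "fingers": 1},
    {"linear": [0, 0, 0], "delta_rot": [0, 0, 0], "fingers": 1}
  ]
}}

```text
clock: 10.7
position: [0.5152, 0.0472, 0.092]
eef_rot: [[1.0, 0.003, 0.001], [0.003, -1.0, 0.0], [0.001, -0.0, -1.0]]
wrist_force: [0.5, 0.3, 4.4]
width: 0.609
gripper_force: 30.0
```

Emit:
{"name": "play_rows", "arguments": {
  "rows": [
    {"linear": [0, -1, 0.5], "delta_rot": [0, 0, 0], "fingers": 1},
    {"linear": [0, 0, 0], "delta_rot": [0, 0, 0], "fingers": 1},
    {"linear": [0, 0, 0], "delta_rot": [0, 0, 0], "fingers": 1}
  ]
}}

```text
clock: 11.0
position: [0.5152, 0.0482, 0.0914]
eef_rot: [[1.0, 0.003, 0.001], [0.003, -1.0, -0.0], [0.001, 0.0, -1.0]]
wrist_force: [0.5, 0.6, 5.2]
width: 0.617
gripper_force: 30.0
```

Emit:
{"name": "play_rows", "arguments": {
  "rows": [
    {"linear": [0, -1, 0.5], "delta_rot": [0, 0, 0], "fingers": 1},
    {"linear": [0, 0, 0], "delta_rot": [0, 0, 0], "fingers": 1},
    {"linear": [0, 0, 0], "delta_rot": [0, 0, 0], "fingers": 1}
  ]
}}

```text
clock: 11.3
position: [0.5153, 0.049, 0.0913]
eef_rot: [[1.0, 0.003, 0.001], [0.003, -1.0, -0.0], [0.001, 0.0, -1.0]]
wrist_force: [-0.1, -1.0, 9.0]
width: 0.615
gripper_force: 30.0
```

Emit:
{"name": "play_rows", "arguments": {
  "rows": [
    {"linear": [0, 0.4, -0.6], "delta_rot": [0, 0, 0], "fingers": 1},
    {"linear": [0, 0, 0], "delta_rot": [0, 0, 0], "fingers": 1},
    {"linear": [0, 0, 0], "delta_rot": [0, 0, 0], "fingers": -0.3},
    {"linear": [0, 0, 0], "delta_rot": [0, 0, 0], "fingers": -0.5},
    {"linear": [0, 0, 0], "delta_rot": [0, 0, 0], "fingers": -0.6},
    {"linear": [0, 0, 0], "delta_rot": [0, 0, 0], "fingers": -0.6},
    {"linear": [0, 0, 0], "delta_rot": [0, 0, 0], "fingers": -0.6}
  ]
}}

```text
clock: 12.0
position: [0.5146, 0.0488, 0.0911]
eef_rot: [[1.0, 0.003, -0.001], [0.003, -1.0, 0.0], [-0.001, -0.0, -1.0]]
wrist_force: [-0.7, -0.1, 0.1]
width: 0.801
gripper_force: 0.0
```

Emit:
{"name": "play_rows", "arguments": {
  "rows": [
    {"linear": [0, 0, -8], "delta_rot": [0, 0, 0], "fingers": -0.6},
    {"linear": [0, 0, -16], "delta_rot": [0, 0, 0], "fingers": -0.6},
    {"linear": [0, 0, -30], "delta_rot": [0, 0, 0], "fingers": -0.6},
    {"linear": [0, 0, -40], "delta_rot": [0, 0, 0], "fingers": -0.6},
    {"linear": [0, -40, 0], "delta_rot": [0, 0, 0], "fingers": -0.6},
    {"linear": [0, -45, 0], "delta_rot": [0, 0, 0], "fingers": -0.6},
    {"linear": [0, 0, 0], "delta_rot": [0, 0, 0], "fingers": -0.6},
    {"linear": [0, 0, 0], "delta_rot": [0, 0, 0], "fingers": -0.6}
  ]
}}

```text
clock: 12.8
position: [0.5144, 0.1346, 0.1858]
eef_rot: [[1.0, 0.005, 0.0], [0.005, -1.0, -0.0], [0.0, 0.0, -1.0]]
wrist_force: [-0.6, 0.2, 0.2]
width: 0.799
gripper_force: 0.0
```

```bash
python3 - <<'E'
from h import *
np.set_printoptions(precision=4,suppress=True)
o=get_obs(); print(o["q"],o["position"])
a=read_camera("top")[195:250,190:330,::-1]; b=read_camera("side")[210:300,230:330,::-1]
A=cv2.resize(a,(770,302),interpolation=cv2.INTER_CUBIC); B=cv2.resize(b,(330,297),interpolation=cv2.INTER_CUBIC)
C=np.zeros((600,770,3),np.uint8); C[:302]=A; C[302:599,:330]=B; cv2.imwrite("pics/i.png",C)
for c in("top","side"):
  print([(np.round(m["rect"],1),round(m["confidence"],2)) for m in silhouettes(c,"bearing")])
print(proj("side",[.5153,.0485,.0868]),proj("top",[.5153,.0485,.0868]))
E
```

```text
[  1.8741   9.5113 102.2727  -0.0216  68.1948  91.57  ] [0.5144 0.1346 0.1858]
[(array([258.2, 225.7,  10.3,   8.5]), 0.49), (array([146.6, 265.6,  15.2,  15.3]), 0.45)]
[(array([275.4, 242.8,  14.5,  18.5]), 0.62), (array([258.4, 342.9,  24. ,  18.1]), 0.55), (array([270.8, 266.8,  40.3,  37.1]), 0.28)]
[[277.0196 243.4655]] [[251.5171 222.6906]]
```

View pics/i.png

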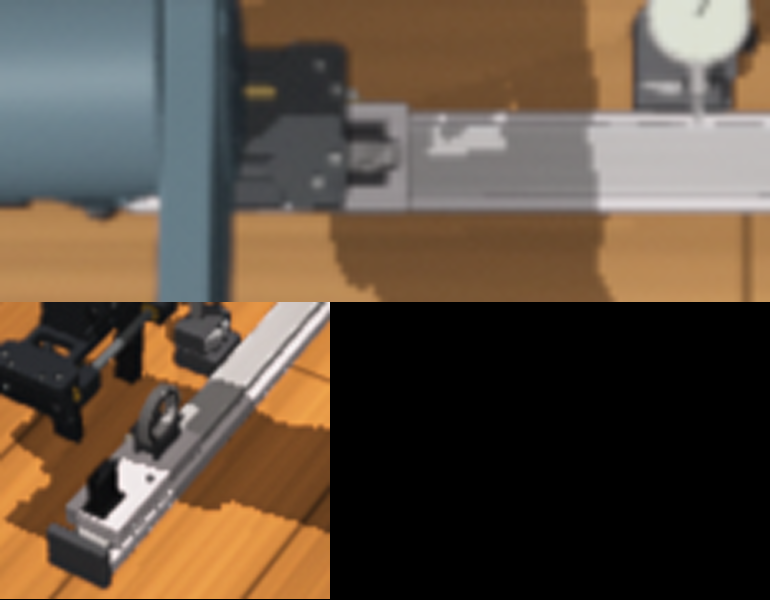

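The bearing stands upright in the V (inset 158,420), and the grip (inset 105,488) is free. I turn the tool 90° the way joint 6 allows.

Emit:
{"name": "play_rows", "arguments": {
  "rows": [
    {"linear": [0, 0, 0], "delta_rot": [0, 0, -8.2], "fingers": -0.4},
    {"linear": [0, 0, 0], "delta_rot": [0, 0, -8.2], "fingers": -0.4},
    {"linear": [0, 0, 0], "delta_rot": [0, 0, -8.2], "fingers": -0.4},
    {"linear": [0, 0, 0], "delta_rot": [0, 0, -8.2], "fingers": -0.4},
    {"linear": [0, 0, 0], "delta_rot": [0, 0, -8.2], "fingers": -0.4},
    {"linear": [0, 0, 0], "delta_rot": [0, 0, -8.2], "fingers": -0.4},
    {"linear": [0, 0, 0], "delta_rot": [0, 0, -8.2], "fingers": -0.4},
    {"linear": [0, 0, 0], "delta_rot": [0, 0, -8.2], "fingers": -0.4},
    {"linear": [0, 0, 0], "delta_rot": [0, 0, -8.2], "fingers": -0.4},
    {"linear": [0, 0, 0], "delta_rot": [0, 0, -8.2], "fingers": -0.4}
  ]
}}

```text
clock: 14.0
position: [0.5147, 0.1326, 0.1852]
eef_rot: [[0.132, 0.991, -0.0], [0.991, -0.132, -0.0], [-0.0, -0.0, -1.0]]
wrist_force: [0.8, -0.2, -0.0]
width: 0.707
gripper_force: 0.0
```

Emit:
{"name": "play_rows", "arguments": {
  "rows": [
    {"linear": [0, 0, 0], "delta_rot": [0, 0, -7.7], "fingers": -0.4},
    {"linear": [0, 0, 0], "delta_rot": [0, 0, 0], "fingers": -0.4},
    {"linear": [0, 0, 0], "delta_rot": [0, 0, 0], "fingers": -0.4}
  ]
}}

```text
clock: 14.3
position: [0.5147, 0.1331, 0.1853]
eef_rot: [[0.007, 1.0, -0.0], [1.0, -0.007, -0.0], [-0.0, -0.0, -1.0]]
wrist_force: [-0.0, -0.3, -1.0]
width: 0.701
gripper_force: 0.0
```

```bash
python3 - <<'E'
from h import *
np.set_printoptions(precision=4,suppress=True)
print("stem",atz("top",(316.5,213),.105),"block",atz("top",(305,212),.05),atz("top",(323.2,212),.05), "base",atz("top",(305,212),.0))
for c in("top","side"):
  for th in("notch","clamp","ball_point","grip"):
    for m in mark_of(c,th)[:1]: print(c,th,m["confidence"],atz(c,m["xy"],{"grip":.078,"clamp":0}.get(th,.04)))
o=get_obs(); print(o["q"],o["position"],np.array(o["eef_rot"]))
E
```

```text
stem [ 0.5409 -0.1219  0.105 ] block [ 0.5481 -0.0955  0.05  ] [ 0.5485 -0.1452  0.05  ] base [ 0.5526 -0.0989  0.    ]
top notch 0.86 [ 0.5506 -0.1165  0.04  ]
top clamp 0.95 [ 0.5115 -0.1257  0.    ]
top ball_point 0.72 [0.5495 0.0482 0.04  ]
side notch 0.87 [ 0.5499 -0.1308  0.04  ]
side clamp 0.9 [ 0.5236 -0.1347  0.    ]
side ball_point 0.88 [0.5435 0.0506 0.04  ]
side grip 0.46 [0.5179 0.0412 0.078 ]
[  1.7791   9.5522 102.2848   0.0005  68.1639   1.943 ] [0.5146 0.1338 0.1853] [[ 0.0029  1.     -0.    ]
 [ 1.     -0.0029  0.    ]
 [ 0.     -0.     -1.    ]]
```

Emit:
{"name": "play_rows", "arguments": {
  "rows": [
    {"linear": [0, 0, 30], "delta_rot": [0, 0, 0], "fingers": -0.4},
    {"linear": [0, 0.5, 30], "delta_rot": [0, 0, 0], "fingers": -0.4},
    {"linear": [0, 0, 25], "delta_rot": [0, 0, 0], "fingers": -0.4},
    {"linear": [0, 0, 12], "delta_rot": [0, 0, 0], "fingers": -0.4},
    {"linear": [0, 0, 7], "delta_rot": [0, 0, 0], "fingers": -0.4},
    {"linear": [0, 0, 0], "delta_rot": [0, 0, 0], "fingers": -0.4},
    {"linear": [0, 0, 0], "delta_rot": [0, 0, 0], "fingers": -0.4}
  ]
}}

```text
clock: 15.4
position: [0.5159, 0.1339, 0.0823]
eef_rot: [[0.002, 1.0, 0.002], [1.0, -0.002, 0.0], [0.0, 0.002, -1.0]]
wrist_force: [0.0, -0.7, -0.3]
width: 0.702
gripper_force: 0.0
```

Emit:
{"name": "play_rows", "arguments": {
  "rows": [
    {"linear": [0, 0, 0], "delta_rot": [0, 0, 0], "fingers": 1},
    {"linear": [0, 0, 0], "delta_rot": [0, 0, 0], "fingers": 1},
    {"linear": [0, 0, 0], "delta_rot": [0, 0, 0], "fingers": 1},
    {"linear": [0, 0, 0], "delta_rot": [0, 0, 0], "fingers": 1},
    {"linear": [0, 0, 0], "delta_rot": [0, 0, 0], "fingers": 1},
    {"linear": [0, 0, 0], "delta_rot": [0, 0, 0], "fingers": 1},
    {"linear": [0, 0, 0], "delta_rot": [0, 0, 0], "fingers": 1}
  ]
}}

```text
clock: 16.1
position: [0.5153, 0.1338, 0.0814]
eef_rot: [[0.002, 1.0, 0.001], [1.0, -0.002, -0.0], [-0.0, 0.001, -1.0]]
wrist_force: [2.2, -0.2, -0.7]
width: 0.157
gripper_force: 30.0
```

Emit:
{"name": "play_rows", "arguments": {
  "rows": [
    {"linear": [-2, 0, 0], "delta_rot": [0, 0, 0], "fingers": 1},
    {"linear": [-4, 0, 0], "delta_rot": [0, 0, 0], "fingers": 1},
    {"linear": [-6, 0, 0], "delta_rot": [0, 0, 0], "fingers": 1},
    {"linear": [-6, 0, 0], "delta_rot": [0, 0, 0], "fingers": 1},
    {"linear": [-6, 0, 0], "delta_rot": [0, 0, 0], "fingers": 1},
    {"linear": [-6, 0, 0], "delta_rot": [0, 0, 0], "fingers": 1},
    {"linear": [-6, 0, 0], "delta_rot": [0, 0, 0], "fingers": 1},
    {"linear": [-6, 0, 0], "delta_rot": [0, 0, 0], "fingers": 1},
    {"linear": [-4, 0, 0], "delta_rot": [0, 0, 0], "fingers": 1},
    {"linear": [-4, 0, 0], "delta_rot": [0, 0, 0], "fingers": 1}
  ]
}}

```text
clock: 17.1
position: [0.5156, 0.0831, 0.0814]
eef_rot: [[0.003, 1.0, 0.002], [1.0, -0.003, -0.0], [-0.0, 0.002, -1.0]]
wrist_force: [6.6, 1.5, -5.7]
width: 0.156
gripper_force: 30.0
```

Emit:
{"name": "play_rows", "arguments": {
  "rows": [
    {"linear": [-4, 0.4, 0.3], "delta_rot": [0, 0, 0], "fingers": 1},
    {"linear": [-6, 0.1, 0], "delta_rot": [0, 0, 0], "fingers": 1},
    {"linear": [-6, 0.1, 0], "delta_rot": [0, 0, 0], "fingers": 1},
    {"linear": [-6, 0.1, 0], "delta_rot": [0, 0, 0], "fingers": 1},
    {"linear": [-6, 0.1, 0], "delta_rot": [0, 0, 0], "fingers": 1},
    {"linear": [-6, 0, 0], "delta_rot": [0, 0, 0], "fingers": 1},
    {"linear": [-4, 0, 0], "delta_rot": [0, 0, 0], "fingers": 1},
    {"linear": [-2, 0, 0], "delta_rot": [0, 0, 0], "fingers": 1},
    {"linear": [0, 0, 0], "delta_rot": [0, 0, 0], "fingers": 1}
  ]
}}

```text
clock: 18.0
position: [0.5159, 0.0432, 0.0813]
eef_rot: [[0.003, 1.0, 0.0], [1.0, -0.003, -0.001], [-0.001, 0.0, -1.0]]
wrist_force: [1.2, -1.1, 5.2]
width: 0.16
gripper_force: 30.0
```

Emit:
{"name": "play_rows", "arguments": {
  "rows": [
    {"linear": [-3, 0.1, -0.2], "delta_rot": [0, 0, 0], "fingers": 1},
    {"linear": [-5, 0, 0], "delta_rot": [0, 0, 0], "fingers": 1},
    {"linear": [-5, 0, 0], "delta_rot": [0, 0, 0], "fingers": 1},
    {"linear": [-5, 0.1, 0], "delta_rot": [0, 0, 0], "fingers": 1},
    {"linear": [-5, 0, 0], "delta_rot": [0, 0, 0], "fingers": 1},
    {"linear": [-5, 0.1, 0], "delta_rot": [0, 0, 0], "fingers": 1},
    {"linear": [-5, 0, 0], "delta_rot": [0, 0, 0], "fingers": 1},
    {"linear": [-5, 0, 0], "delta_rot": [0, 0, 0], "fingers": 1},
    {"linear": [-2, 0, 0], "delta_rot": [0, 0, 0], "fingers": 1},
    {"linear": [0, 0, 0], "delta_rot": [0, 0, 0], "fingers": 1}
  ]
}}

```text
clock: 19.0
position: [0.5162, 0.0031, 0.0813]
eef_rot: [[0.003, 1.0, 0.001], [1.0, -0.003, -0.001], [-0.001, 0.001, -1.0]]
wrist_force: [3.8, -1.3, 3.4]
width: 0.157
gripper_force: 30.0
```

Emit:
{"name": "play_rows", "arguments": {
  "rows": [
    {"linear": [-3, 0.2, -0.1], "delta_rot": [0, 0, 0], "fingers": 1},
    {"linear": [-3, 0, 0], "delta_rot": [0, 0, 0], "fingers": 1},
    {"linear": [-3, 0, 0], "delta_rot": [0, 0, 0], "fingers": 1},
    {"linear": [-3, 0, 0], "delta_rot": [0, 0, 0], "fingers": 1},
    {"linear": [-2, 0, 0], "delta_rot": [0, 0, 0], "fingers": 1},
    {"linear": [-1, 0, 0], "delta_rot": [0, 0, 0], "fingers": 1},
    {"linear": [0, 0, 0], "delta_rot": [0, 0, 0], "fingers": 1}
  ]
}}

```text
clock: 19.7
position: [0.5163, -0.0112, 0.0813]
eef_rot: [[0.002, 1.0, 0.0], [1.0, -0.002, -0.0], [-0.0, 0.0, -1.0]]
wrist_force: [5.4, -0.3, 1.6]
width: 0.161
gripper_force: 30.0
```

Emit:
{"name": "play_rows", "arguments": {
  "rows": [
    {"linear": [-2, 0, 0], "delta_rot": [0, 0, 0], "fingers": 1},
    {"linear": [-2, 0, 0], "delta_rot": [0, 0, 0], "fingers": 1},
    {"linear": [0, 0, 0], "delta_rot": [0, 0, 0], "fingers": 1}
  ]
}}

```text
clock: 20.0
position: [0.5163, -0.0151, 0.0813]
eef_rot: [[0.002, 1.0, 0.001], [1.0, -0.002, 0.0], [0.0, 0.001, -1.0]]
wrist_force: [5.8, 1.3, 3.2]
width: 0.159
gripper_force: 30.0
```

Emit:
{"name": "play_rows", "arguments": {
  "rows": [
    {"linear": [-2, 0, 0], "delta_rot": [0, 0, 0], "fingers": 1},
    {"linear": [-2, 0, 0], "delta_rot": [0, 0, 0], "fingers": 1},
    {"linear": [0, 0, 0], "delta_rot": [0, 0, 0], "fingers": 1}
  ]
}}

```text
clock: 20.3
position: [0.5163, -0.018, 0.0813]
eef_rot: [[0.002, 1.0, 0.001], [1.0, -0.002, 0.002], [0.002, 0.001, -1.0]]
wrist_force: [5.3, 5.8, 2.6]
width: 0.156
gripper_force: 30.0
```

Emit:
{"name": "play_rows", "arguments": {
  "rows": [
    {"linear": [-2, 0, 0], "delta_rot": [0, 0, 0], "fingers": 1},
    {"linear": [-2, 0, 0], "delta_rot": [0, 0, 0], "fingers": 1},
    {"linear": [0, 0, 0], "delta_rot": [0, 0, 0], "fingers": 1}
  ]
}}

```text
clock: 20.6
position: [0.5163, -0.0219, 0.0813]
eef_rot: [[0.002, 1.0, 0.001], [1.0, -0.002, 0.002], [0.002, 0.001, -1.0]]
wrist_force: [6.7, 5.4, 2.6]
width: 0.153
gripper_force: 30.0
```

Emit:
{"name": "play_rows", "arguments": {
  "rows": [
    {"linear": [-2, 0, 0], "delta_rot": [0, 0, 0], "fingers": 1},
    {"linear": [-2, 0, 0], "delta_rot": [0, 0, 0], "fingers": 1},
    {"linear": [0, 0, 0], "delta_rot": [0, 0, 0], "fingers": 1}
  ]
}}

```text
clock: 20.9
position: [0.5163, -0.0257, 0.0813]
eef_rot: [[0.002, 1.0, 0.001], [1.0, -0.002, 0.002], [0.002, 0.001, -1.0]]
wrist_force: [6.7, 5.1, 3.2]
width: 0.156
gripper_force: 30.0
```

Emit:
{"name": "play_rows", "arguments": {
  "rows": [
    {"linear": [-1, 0, 0], "delta_rot": [0, 0, 0], "fingers": 1},
    {"linear": [-1, 0, 0], "delta_rot": [0, 0, 0], "fingers": 1},
    {"linear": [0, 0, 0], "delta_rot": [0, 0, 0], "fingers": 1}
  ]
}}

```text
clock: 21.2
position: [0.5163, -0.0283, 0.0813]
eef_rot: [[0.002, 1.0, 0.001], [1.0, -0.002, 0.001], [0.001, 0.001, -1.0]]
wrist_force: [5.9, 2.4, 2.3]
width: 0.156
gripper_force: 30.0
```

Emit:
{"name": "play_rows", "arguments": {
  "rows": [
    {"linear": [-1, 0, 0], "delta_rot": [0, 0, 0], "fingers": 1},
    {"linear": [-1, 0, 0], "delta_rot": [0, 0, 0], "fingers": 1},
    {"linear": [0, 0, 0], "delta_rot": [0, 0, 0], "fingers": 1}
  ]
}}

```text
clock: 21.5
position: [0.5164, -0.0309, 0.0813]
eef_rot: [[0.002, 1.0, 0.001], [1.0, -0.002, 0.0], [0.0, 0.001, -1.0]]
wrist_force: [5.1, 0.9, 1.9]
width: 0.16
gripper_force: 30.0
```

Emit:
{"name": "play_rows", "arguments": {
  "rows": [
    {"linear": [-1, 0, 0], "delta_rot": [0, 0, 0], "fingers": 1},
    {"linear": [-1, 0, 0], "delta_rot": [0, 0, 0], "fingers": 1},
    {"linear": [0, 0, 0], "delta_rot": [0, 0, 0], "fingers": 1}
  ]
}}

```text
clock: 21.8
position: [0.5164, -0.0336, 0.0813]
eef_rot: [[0.002, 1.0, 0.001], [1.0, -0.002, -0.001], [-0.001, 0.001, -1.0]]
wrist_force: [4.9, -3.4, 1.1]
width: 0.157
gripper_force: 30.0
```

Emit:
{"name": "play_rows", "arguments": {
  "rows": [
    {"linear": [-1, 0, 0], "delta_rot": [0, 0, 0], "fingers": 1},
    {"linear": [0, 0, 0], "delta_rot": [0, 0, 0], "fingers": 1}
  ]
}}

```text
clock: 22.0
position: [0.5164, -0.0345, 0.0813]
eef_rot: [[0.002, 1.0, 0.001], [1.0, -0.002, -0.001], [-0.001, 0.001, -1.0]]
wrist_force: [6.6, -1.1, 1.7]
width: 0.157
gripper_force: 30.0
```

Emit:
{"name": "play_rows", "arguments": {
  "rows": [
    {"linear": [-1, 0, 0], "delta_rot": [0, 0, 0], "fingers": 1},
    {"linear": [0, 0, 0], "delta_rot": [0, 0, 0], "fingers": 1},
    {"linear": [0, 0, 0], "delta_rot": [0, 0, 0], "fingers": 1}
  ]
}}

```text
clock: 22.3
position: [0.5164, -0.0348, 0.0813]
eef_rot: [[0.002, 1.0, 0.001], [1.0, -0.002, 0.0], [0.0, 0.001, -1.0]]
wrist_force: [5.6, 1.2, 1.6]
width: 0.152
gripper_force: 30.0
```

Emit:
{"name": "play_rows", "arguments": {
  "rows": [
    {"linear": [0.3, 0.3, 0], "delta_rot": [0, 0, 0], "fingers": 1},
    {"linear": [0, 0, 0], "delta_rot": [0, 0, 0], "fingers": 1},
    {"linear": [0, 0, 0], "delta_rot": [0, 0, 0], "fingers": 1},
    {"linear": [0, 0, 0], "delta_rot": [0, 0, 0], "fingers": 1}
  ]
}}

```text
clock: 22.7
position: [0.5164, -0.0347, 0.0813]
eef_rot: [[0.002, 1.0, 0.0], [1.0, -0.002, 0.0], [0.0, 0.0, -1.0]]
wrist_force: [5.1, 0.6, 2.4]
width: 0.153
gripper_force: 30.0
```

```bash
python3 - <<'E'
from h import *
a=read_camera("top")[190:250,250:350,::-1]; b=read_camera("side")[180:280,250:350,::-1]
A=cv2.resize(a,(500,300),interpolation=cv2.INTER_CUBIC); B=cv2.resize(b,(300,300),interpolation=cv2.INTER_CUBIC)
C=np.zeros((300,800,3),np.uint8); C[:,:500]=A; C[:,500:]=B; cv2.imwrite("pics/j.png",C)
o=get_obs(); print(o["position"],o["wrist_force"])
E
```

```text
[ 0.51640468 -0.0347051   0.08131362] [5.3501542  1.02058768 2.23459721]
```

View pics/j.png

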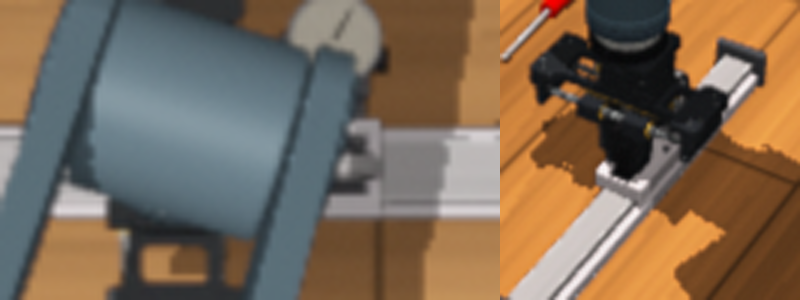

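The bearing is still in its cradle (crop 358,165) beside the gauge (335,40). The push along the rail has dropped to about zero at the detent, and the gripper still holds the grip.

```bash
python3 -c "
from station import *
print(close_job())"
```

```text
the job is handed in; nothing more can be done
None
```

I handed the job in at about 23 s: the bearing is standing in the cradle, and the carriage is held by its grip with the spring ball felt dropping into the notch and almost no push left along the rail.

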